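# Let the load arm of a ratchet stand down to its green mark

### The arm

A 7-joint arm with a two-finger parallel gripper is mounted at the origin on the work surface. World frame = base frame: x ahead of the robot, y to its left, z up, the work surface at z = 0. Lengths are in mm, angles in rad, forces in N, time in s.
With the tool pointing down it reaches from about 400 to 925 mm from the base axis. Payload 4.1 kg.
Tool frame: the origin (TCP) lies midway between the tips of the shut fingers; the grasp point (between the pads) lies 19 mm behind it (arm.grip_depth is the distance from the TCP to the grasp point, in mm); z points along the fingers, y is the direction in which the jaws open and shut (so a half turn about z gives the same grasp; the last joint's range is limited). The gripper opens to 85 mm and grips with 20 to 120 N. Pads are 22 mm wide; open, the fingers measure 114 mm over their backs; the gripper's body (76 mm by 85 mm) begins 54 mm behind the grasp point. The pads swing forward as they close: fully open they stand 13 mm farther back than shut.
Start: joints at [-1.353, 0.398, 0.045, 1.537, -0.019, 1.207, -0.051], TCP at [202.472, 617.696, 231.347] pointing down, gripper open.
Joint ranges: [-2.82, 2.82], [-0.49, 2.23], [-1.37, 1.46], [0, 2.46], [-1.36, 4.5], [0.23, 2], [-2.94, 2.94]. Speed limits (rad/s): [2.57, 2.57, 3.14, 3.14, 3.14, 3.14, 3.14].

### API

Orientations are given as a unit quaternion [w, x, y, z].
In Python, from workcell import arm gives the robot as it stands. The module is installed in compiled form; this text tells all that it offers.
- The arm moves only by the shell command python3 -m creep 'ROWS' [OPENING] [FORCE]. ROWS is JSON, a list of rows, each a list of 6 numbers: the shift along the tool's x, y, z in m, then the turn, a rotation vector about the tool's x, y, z in rad. In form: [[dx, dy, dz, ax, ay, az], ...]. A call has 1 to 12 rows; each row shifts and turns the commanded pose from where the row before left it, along the tool's axes as they then stand; what a row does not reach is not made up. A row lasts 1/10 s, in which the tool goes at most 50 mm and 8.59 degrees, less where a joint would pass 70% of its speed; a pose out of reach is approached as far as the arm can. A call with a gripper value outside its range is refused whole. OPENING is the closure, from -1 (fully open) to 1 (shut), set as the call begins (- or left out, the last holds). The fingers move at their own pace and stop on an object; FORCE is the grip in N (left out, the last holds). Time passes only in rows, so rows that do not move let the fingers close. It gives the time, the measured TCP pose, the force and the opening at its end, in the units of the state.
- arm.get_state(): the state, without advancing time (a new reading comes with each control period).
- arm.read_camera(name): name is "scene" or "side" or "wrist"; returns a dict with "img" (400x640x3 uint8, red, green, blue), "vertical_fov" (degrees; the focal length in pixels is half the picture's height over the tangent of half this angle, whatever the lens; pixels are square), "cx", "cy" (the principal point, pixels), "distortion" ([k1, k2, p1, p2, k3] as OpenCV has them; the pictures are not rectified), "rvec" (rotation vector, rad) and "tvec" (3), from world to camera coordinates, as OpenCV has them. Camera axes: x right, y down, z forward; pixel columns grow to the right and rows downward; lengths in mm; the calibration is good to about 2 mm. A picture is of the moment at which its call begins. There is no depth.
- arm.hand_in(): hands the job in, once; it reports no verdict.
The state is a dict: "t": time; "joint_positions": joint angles; "dq": joint speeds; "tau": joint torques, N m; "tcp_pos": TCP position; "orientation": TCP orientation; "force": force on the tool from outside, world axes, zero at the start; "moment": the same for the moment, N m; "finger_gap": opening from 0.0 (shut) to 1.0 (fully open).
Only numpy, scipy, OpenCV 4.12 (cv2) and the standard library are available. Lean on these libraries where they do the work, as an engineer would, in place of code of your own. Each camera call takes 0.05 s, during which the arm holds its last target.

### The job

The weighted yellow arm of the blue ratchet stand is held up by a red pawl. Press gently on the black thumb pad of the pawl's tail so that the pawl lifts clear and the drum turns back under the arm's own weight, then let the pawl drop into the teeth again so that the arm is locked with its pointer in the green field of the mark. Do not let the pointer run down into the red field, never press on the stand with more than 15 N, and leave the bottle, the steel die and the spanner where they are.

Things in the scene. Friction and masses are not known exactly. Their poses are not given: they have to be found in the camera images.
- stand: Blue ratchet stand fixed to the bench. Origin under the middle of its base plate (170 x 420 x 14 mm), z up. Its axle runs along the stand's x, 130 mm above the origin. The yellow arm with its round steel weight (68 mm across, 125 mm from the axle) points to the stand's +y side; the red pawl lies above the wheel with its tail and thumb pad on the -y side.
- drum (a joint): Angle of drum, wheel and arm, rad: 0 = arm level, positive = raised; starts near 0.96. While the pawl is clear the weight turns it down, damped to 0.07 to 0.3 rad/s (hidden mass; slower when high). 36 teeth: it locks every 0.175 rad, at -0.087, 0.087, 0.262, 0.436 and so on. A pawl dropped between two of these rides down the tooth's back and catches at the lower one.
- mark (a joint): Angle of the middle of the green field on the scale, rad, counted as the drum's angle: the pointer is in mid field when drum = mark. The green field reaches 0.148 rad either way; a red field begins 0.25 rad below the middle. Set differently each time (-0.15 to 0.55); it stays put.
- pawl (a joint): Pawl angle, rad: 0 = seated in the teeth, grows as the tail is pressed down. Clear of the tooth tips from about 0.065; hard stop at 0.095. A spring returns it: the pad takes about 3.5 N at 0 and 6 N at the stop, plus up to 4 N to break loose under load; any more only presses on the stop. Dropped right on a tooth tip it may hang half down (about 0.05): then press again briefly.
- tail (a point): Point on the top face of the pawl's tail bar (12 mm wide), 70 mm from the pivot, about 167 mm above the bench; sinks 7 mm to the stop. Straight above it is the thumb pad, a black disc 34 mm across, 8 mm thick, on a screw: its flat top stands 10 to 30 mm above this point, set differently each time (it stays put in use), so find it by feel. Free space: 35 mm from the pad's middle towards the pivot, 60 mm elsewhere.
- pointer (a point): Tip of the red pointer at the end of the arm, 178 mm from the axle.
- field (a point): Middle of the green field, 178 mm from the axle, where the pointer's tip plays. The mark is a sliding green and red sector on the white scale arc; green is 53 mm long along the arc, red lies 44 mm and more below the middle.
- solvent: Bystander: amber glass bottle with a blue cap, 68 mm in diameter, 150 mm high; origin at the centre of its foot.
- die: Bystander: turned steel pressing die, 56 mm in diameter, 50 mm high; origin at the centre of its foot.
- spanner: Bystander: spanner 160 mm long, lying on the bench, origin at its underside.

How it is judged (in metres and radians):
On the way, in this order (a step that is already met when the one before it is completed fails the run):
1. the pawl is lifted out of the teeth while the arm is still above the green field (value of joint pawl above 0.045 rad and z of pointer in the frame of field above 0.03 m), for 0.1 s.
2. the pointer has come down into the green field (distance between pointer and field below 0.0265 m), for 0.2 s.
At the end, for the whole second after the job is handed in: the arm stands locked and still (drum slower than 0.02 rad/s) with its pointer in the green field (tip within 26.5 mm of the field's middle) and the pawl fully down in the teeth (pawl below 0.02 rad) (distance between pointer and field below 0.0265 m and value of joint pawl below 0.02 rad and velocity of joint drum between -0.02 and 0.02 rad/s); the robot touches nothing.
It fails at once if the pointer runs down into the red field (z of pointer in the frame of field below -0.046 m).
It fails at once if the robot presses on the stand or any part of it with more than 18 N (contact force between any of the fingers, the arm and stand above 18 N).
It fails at once if a bystander is moved by more than 20 mm (distance of any of solvent, die, spanner from where it was at the start of the episode above 0.02 m).
It also fails if it takes over 58 s, if anything falls off the work surface, if the arm or the gripper's body presses on something with over 40 N, if the wrist force passes 120 N, or if a joint passes its speed limit or range.

## Working session

There is one attempt and no reset: what is moved stays moved. The work goes in short steps, Python scripts to look and compute and a shell command to move; the robot and the scene stay as the last step left them, time stands still between calls to the robot, and variables do not carry over. Pictures are saved under pics/ and viewed, and the job is handed in when it is done.

```bash
mkdir -p pics && cat > h.py <<'E'
import numpy as np, cv2
from workcell import arm
def K(c):
    h=c["img"].shape[0]; f=h/2/np.tan(np.radians(c["vertical_fov"])/2)
    return np.array([[f,0,c["cx"]],[0,f,c["cy"]],[0,0,1.]])
def ray(c,uv):
    k=K(c); p=cv2.undistortPoints(np.array(uv,float).reshape(-1,1,2),k,np.array(c["distortion"],float)).reshape(-1,2)
    R=cv2.Rodrigues(np.array(c["rvec"],float))[0]; t=np.array(c["tvec"],float).ravel()
    o=-R.T@t; d=np.c_[p,np.ones(len(p))]@R
    return o,d/np.linalg.norm(d,axis=1,keepdims=True)
def onz(c,uv,z):
    o,d=ray(c,uv); return o+d*((z-o[2])/d[:,2])[:,None]
def tri(c1,u1,c2,u2):
    A=np.zeros((3,3));b=np.zeros(3);L=[]
    for c,u in((c1,u1),(c2,u2)):
        o,d=ray(c,[u]);d=d[0];P=np.eye(3)-np.outer(d,d);A+=P;b+=P@o;L.append((o,P))
    x=np.linalg.solve(A,b);return x,[np.linalg.norm(P@(x-o)) for o,P in L]
def proj(c,X):
    return cv2.projectPoints(np.array(X,float).reshape(-1,1,3),np.array(c["rvec"],float),np.array(c["tvec"],float),K(c),np.array(c["distortion"],float))[0].reshape(-1,2)
def save(c,n): cv2.imwrite(n,c["img"][:,:,::-1])
E
python3 - <<'E'
from h import *
import pickle
s=arm.get_state();print(s)
for n in("scene","side","wrist"):
    c=arm.read_camera(n);save(c,f"pics/{n}0.png");pickle.dump(c,open(f"{n}0.pkl","wb"));print(n,{k:c[k] for k in c if k!="img"})
E
```

```text
{'t': 0.0, 'joint_positions': array([-1.35302471,  0.39919921,  0.0450387 ,  1.53786622, -0.01872322,
        1.20687478, -0.05069454]), 'dq': array([ 0.00013387,  0.00197454, -0.00088769,  0.0003205 ,  0.00119311,
        0.00061224, -0.00040601]), 'tau': array([-3.82534317e-04, -4.75117922e+01,  1.36468504e+00, -2.54222327e+01,
        1.17430105e-02,  9.54424439e-03,  5.98812434e-06]), 'tcp_pos': array([202.25665625, 617.07894357, 230.26500688]), 'orientation': array([-9.51670582e-05,  1.57672486e-01,  9.87490992e-01, -9.58157229e-04]), 'force': array([-0.19373822, -0.51177603, -0.65536139]), 'moment': array([-0.02593878, -0.00617906,  0.03369038]), 'finger_gap': 1.0014909058612402}
scene {'vertical_fov': 44.56741135031128, 'cx': 314.0071997051872, 'cy': 189.9100953001649, 'distortion': array([-0.07938389,  0.        ,  0.        ,  0.        ,  0.        ]), 'rvec': array([ 2.3629086 ,  0.87054344, -0.31045412]), 'tvec': array([-482.98173706, -207.96157169, 1575.04050299])}
side {'vertical_fov': 52.856745760157025, 'cx': 318.7001391627255, 'cy': 203.21374208599846, 'distortion': array([-0.03674848,  0.        ,  0.        ,  0.        ,  0.        ]), 'rvec': array([ 0.0348993 , -2.79681284,  1.38450799]), 'tvec': array([ 632.02581976,   75.55883385, 1090.33945253])}
wrist {'vertical_fov': 69.00393172729952, 'cx': 319.83307797123166, 'cy': 200.40096598308162, 'distortion': array([0.00840337, 0.        , 0.        , 0.        , 0.        ]), 'rvec': array([-2.33707744, -1.69445465, -0.25366395]), 'tvec': array([-648.27137422,  -39.08537348,  380.89055084])}
```

View pics/scene0.png

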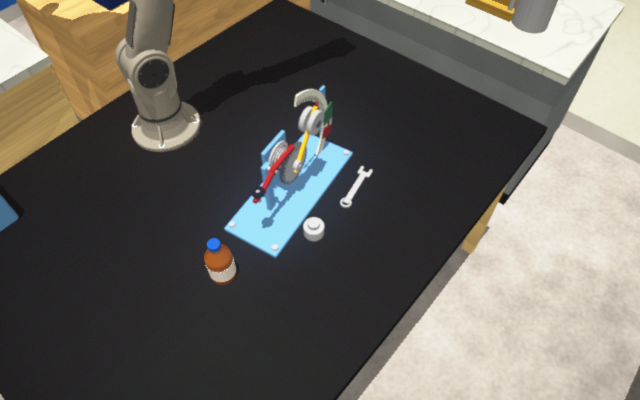

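View pics/side0.png

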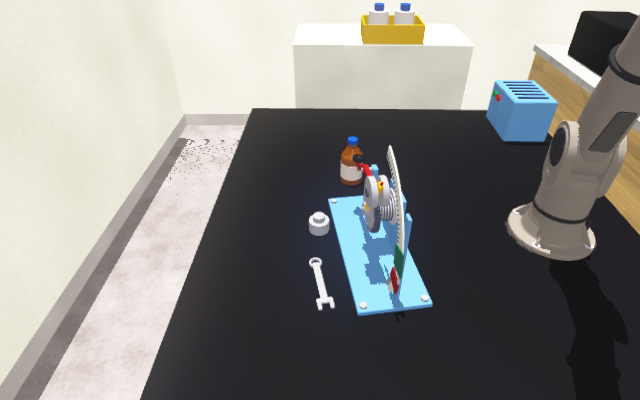

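View pics/wrist0.png

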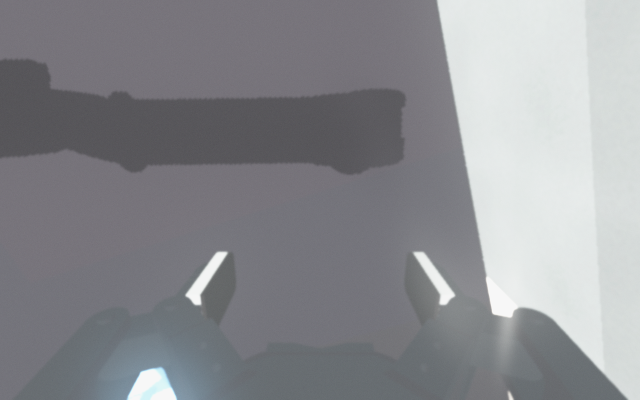

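```bash
python3 - <<'E'
from h import *
import pickle
a=pickle.load(open("scene0.pkl","rb"));b=pickle.load(open("side0.pkl","rb"))
cv2.imwrite("pics/s_z.png",cv2.resize(a["img"][80:290,190:390,::-1],None,fx=2.8,fy=2.8,interpolation=cv2.INTER_CUBIC))
cv2.imwrite("pics/d_z.png",cv2.resize(b["img"][130:320,300:440,::-1],None,fx=3,fy=3,interpolation=cv2.INTER_CUBIC))
print(onz(a,[(232,224),(275,247),(348,153),(165,140)],14))
print(onz(b,[(363,304),(424,298),(333,201)],14))
E
```

```text
[[ 452.21021913 -126.97389658   14.        ]
 [ 591.312545   -103.53630598   14.        ]
 [ 533.91080914  277.90821825   14.        ]
 [  61.13274563  -46.90299804   14.        ]]
[[ 526.81280576  269.02529756   14.        ]
 [ 389.67193971  249.84633139   14.        ]
 [ 593.23566203 -106.37295815   14.        ]]
```

View pics/s_z.png

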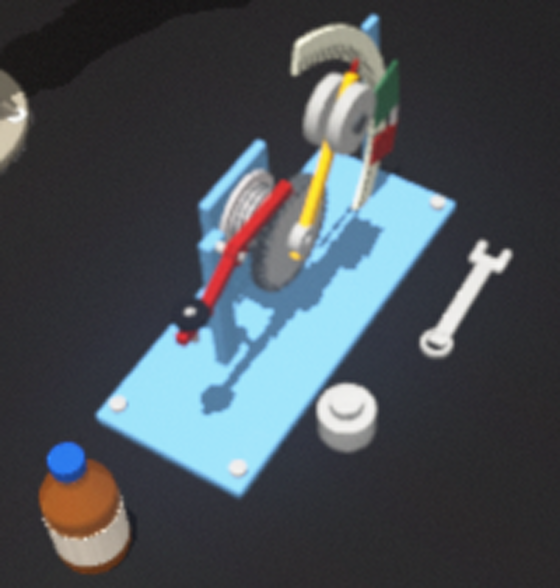

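View pics/d_z.png

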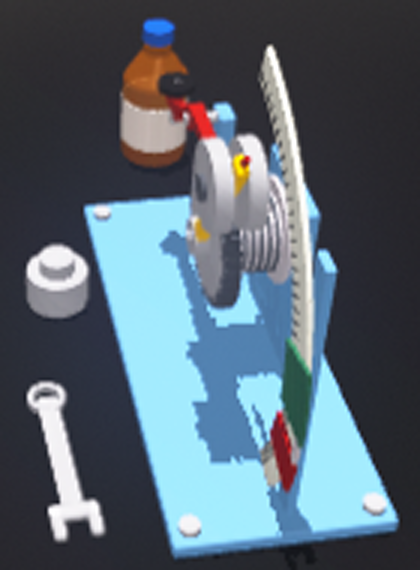

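```bash
cat >> h.py <<'E'
yaw=0.163; O=np.array([491,73,0.])
RS=np.array([[np.cos(yaw),-np.sin(yaw),0],[np.sin(yaw),np.cos(yaw),0],[0,0,1]])
def ts(X): return (np.asarray(X)-O)@RS
def tw(X): return O+np.asarray(X)@RS.T
def seg(c,kind):
    h=cv2.cvtColor(c["img"],cv2.COLOR_RGB2HSV); H,S,V=[h[...,i].astype(int) for i in range(3)]
    if kind=="green": return ((H>40)&(H<85)&(S>90)&(V>40))
    if kind=="red": return (((H<6)|(H>174))&(S>150)&(V>60))
    if kind=="yellow": return ((H>18)&(H<32)&(S>150)&(V>90))
    if kind=="blue": return ((H>95)&(H<110)&(S>60)&(V>120))
E
python3 - <<'E'
from h import *
import pickle
a=pickle.load(open("scene0.pkl","rb"));b=pickle.load(open("side0.pkl","rb"))
for n,c in(("scene",a),("side",b)):
  for k in("green","red","yellow","blue"):
    m=seg(c,k).astype(np.uint8); q,l,st,ce=cv2.connectedComponentsWithStats(m)
    for i in range(1,q):
        if st[i,4]>6 and 190<ce[i,0]<440 and 80<ce[i,1]<320: print(n,k,st[i],ce[i].round(1), cv2.boxPoints(cv2.minAreaRect(np.argwhere(l==i)[:,::-1].astype(np.float32))).round(0).tolist())
def T(n,u,v):
    x,e=tri(a,u,b,v); s=ts(x); print(n,x.round(1),"stand",s.round(1),"res",np.round(e,1),"ang",np.arctan2(s[2]-130,s[1]).round(3),"r",np.hypot(s[2]-130,s[1]).round(1))
z=lambda p:(p[0]/2.8+190,p[1]/2.8+80)
w=lambda p:(p[0]/3+300,p[1]/3+130)
T("pad",z((191,315)),w((176,84)))
T("green",z((387,92)),w((298,382)))
T("red",z((383,143)),w((284,450)))
T("pointer",z((355,64)),w((246,162)))
T("pawlfront",z((286,184)),w((208,140)))
E
```

```text
scene green [325 102   7  21  96] [328.1 112. ] [[325.0, 102.0], [331.0, 102.0], [331.0, 122.0], [325.0, 122.0]]
scene red [315 102   3   3   7] [316. 103.] [[314.0, 104.0], [316.0, 102.0], [318.0, 103.0], [316.0, 105.0]]
scene red [323 125   8  12  51] [326.6 130.4] [[323.0, 136.0], [325.0, 124.0], [330.0, 125.0], [328.0, 137.0]]
scene red [263 144  31  46 244] [276.9 165.4] [[259.0, 185.0], [288.0, 142.0], [294.0, 146.0], [265.0, 189.0]]
scene red [253 199   5   3  12] [255.2 199.9] [[253.0, 199.0], [257.0, 199.0], [257.0, 201.0], [253.0, 201.0]]
scene yellow [311 106   7   7  23] [314.2 108. ] [[309.0, 109.0], [316.0, 104.0], [318.0, 107.0], [311.0, 112.0]]
scene yellow [297 131  12  29 114] [302.6 146.7] [[297.0, 159.0], [305.0, 131.0], [309.0, 132.0], [301.0, 160.0]]
scene blue [319  85   6  11  43] [322.2  89.2] [[319.0, 85.0], [324.0, 85.0], [324.0, 95.0], [319.0, 95.0]]
scene blue [260 130  25  51 371] [269.7 152. ] [[250.0, 173.0], [275.0, 125.0], [288.0, 132.0], [263.0, 180.0]]
scene blue [297 133   7   9  26] [300.4 138.2] [[297.0, 141.0], [301.0, 132.0], [305.0, 134.0], [
[... 1085 characters left out ...]
], [377.0, 163.0], [379.0, 177.0], [373.0, 177.0]]
side blue [389 178   5  12  39] [391.3 183.6] [[389.0, 178.0], [393.0, 178.0], [393.0, 189.0], [389.0, 189.0]]
side blue [ 328  192  105  124 6657] [375.3 259.3] [[327.0, 198.0], [402.0, 180.0], [433.0, 306.0], [358.0, 324.0]]
pad [528.7 -80.3 176. ] stand [  12.3 -157.4  176. ] res [1.4 1.4] ang 2.857 r 164.0
green [464.4 262.5 151.1] stand [  4.5 191.3 151.1] res [2.7 2.7] ang 0.11 r 192.4
red [464.6 257.9  79.9] stand [  4.  186.8  79.9] res [1.7 1.7] ang -0.262 r 193.4
pointer [499.3 175.5 269.7] stand [ 24.8  99.8 269.7] res [0.7 0.7] ang 0.95 r 171.7
pawlfront [512.8  63.  212.4] stand [ 19.9 -13.4 212.4] res [0.9 0.9] ang 1.732 r 83.4
```

```bash
python3 - <<'E'
from h import *
import pickle
a=pickle.load(open("scene0.pkl","rb"));b=pickle.load(open("side0.pkl","rb"))
cv2.imwrite("pics/s_m.png",cv2.resize(a["img"][80:160,290:350,::-1],None,fx=7,fy=7,interpolation=cv2.INTER_CUBIC))
cv2.imwrite("pics/d_m.png",cv2.resize(b["img"][225:305,365:425,::-1],None,fx=7,fy=7,interpolation=cv2.INTER_CUBIC))
cv2.imwrite("pics/s_p.png",cv2.resize(a["img"][135:215,240:310,::-1],None,fx=7,fy=7,interpolation=cv2.INTER_CUBIC))
cv2.imwrite("pics/d_p.png",cv2.resize(b["img"][130:210,335:415,::-1],None,fx=7,fy=7,interpolation=cv2.INTER_CUBIC))
for c in(a,b):
    print(ts(ray(c,[(300,200)])[0]))
E
```

```text
[ 510.93461099 -689.6138088  1120.93773179]
[233.43434397 738.13533709 726.51523827]
```

View pics/s_m.png

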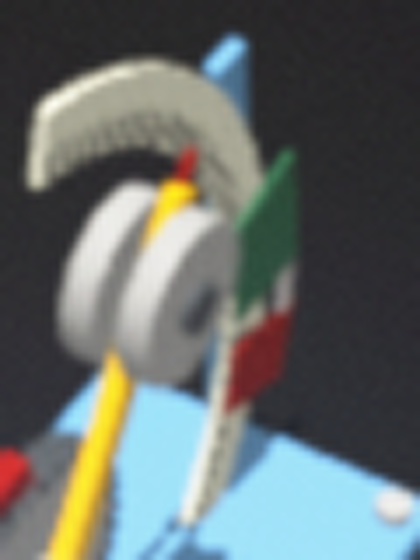

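View pics/d_m.png

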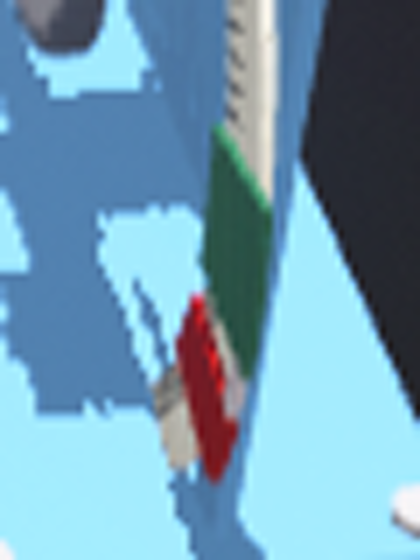

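View pics/s_p.png

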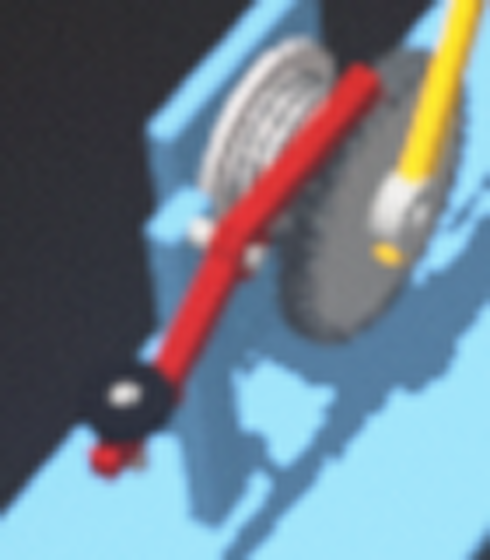

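View pics/d_p.png

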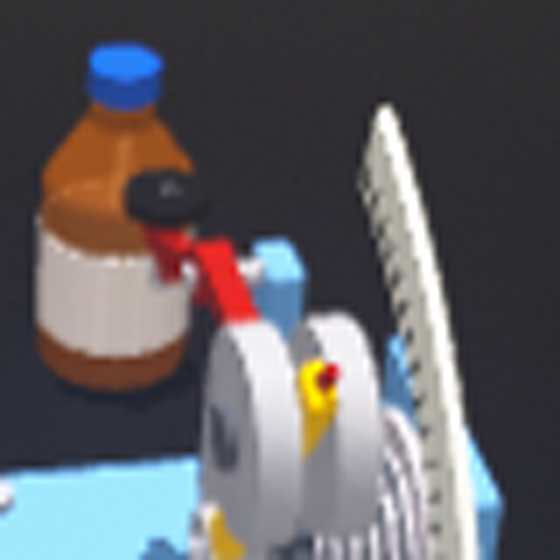

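```bash
python3 - <<'E'
from h import *
import pickle
a=pickle.load(open("scene0.pkl","rb"));b=pickle.load(open("side0.pkl","rb"))
def T(n,u,v):
    x,e=tri(a,u,b,v); s=ts(x); print(n,x.round(1),"stand",s.round(1),"res",np.round(e,1),"ang",np.arctan2(s[2]-130,s[1]).round(3),"r",np.hypot(s[2]-130,s[1]).round(1))
z=lambda p:((p[0]+.5)/7-.5+290,(p[1]+.5)/7-.5+80)
w=lambda p:((p[0]+.5)/7-.5+365,(p[1]+.5)/7-.5+225)
pts=dict(gti=((240,225),(217,125)),gto=((292,150),(270,210)),gbo=((290,265),(248,380)),gbi=((240,312),(205,285)),rti=((236,350),(198,295)),rto=((292,312),(240,422)),rbo=((283,370),(215,483)),rbi=((228,408),(180,345)))
for n,(u,v) in pts.items(): T(n,z(u),w(v))
def plane(c,uv,X):
    o,d=ray(c,[uv]);o=ts(o);d=d[0]@RS;s=o+d*(X-o[0])/d[0];return s,np.arctan2(s[2]-130,s[1]),np.hypot(s[2]-130,s[1])
for X in(0,6,12):
  print(X)
  for n,(u,v) in pts.items():
    p=plane(a,z(u),X);q=plane(b,w(v),X);print(n,"scene %.3f r%.0f"%p[1:], "side %.3f r%.0f"%q[1:])
E
```

```text
gti [469.3 240.4 172.6] stand [  5.7 168.7 172.6] res [0.1 0.1] ang 0.247 r 174.0
gto [461.1 282.  179.3] stand [  4.4 211.1 179.3] res [0.8 0.8] ang 0.229 r 216.7
gbo [459.7 283.8 112.7] stand [  3.4 213.1 112.7] res [0.8 0.8] ang -0.081 r 213.8
gbi [465.8 247.1 115.1] stand [  3.4 175.9 115.1] res [1.6 1.6] ang -0.085 r 176.5
rti [467.6 239.6 101.6] stand [  4.  168.2 101.6] res [0.6 0.6] ang -0.167 r 170.6
rto [461.2 280.9  90. ] stand [  4.3 210.   90. ] res [3.1 3.1] ang -0.188 r 213.8
rbo [462.7 276.1  58.1] stand [  5.1 205.   58.1] res [1.2 1.2] ang -0.337 r 217.3
rbi [469.1 233.1  72.7] stand [  4.4 161.6  72.7] res [0.2 0.2] ang -0.341 r 171.4
0
gti scene 0.175 r181 side 0.186 r157
gto scene 0.177 r224 side 0.199 r207
gbo scene -0.117 r222 side -0.115 r208
gbi scene -0.100 r180 side -0.173 r166
rti scene -0.211 r180 side -0.231 r164
rto scene -0.246 r230 side -0.204 r211
rbo scene -0.377 r232 side -0.401 r213
rbi scene -0.376 r182 side -0.429 r166
6
gti scene 0.249 r174 side 0.252 r175
gto scene 0.237 r216 side 0.249 r223
gbo scene -0.066 r210 side -0.036 r221
gbi scene -0.037 r169 side -0.070 r179
rti scene -0.153 r168 side -0.121 r176
rto scene -0.203 r217 side -0.119 r222
rbo scene -0.341 r218 side -0.302 r220
rbi scene -0.330 r168 side -0.303 r174
12
gti scene 0.329 r167 side 0.305 r194
gto scene 0.301 r208 side 0.293 r240
gbo scene -0.010 r199 side 0.034 r235
gbi scene 0.036 r159 side 0.018 r194
rti scene -0.086 r156 side -0.026 r189
rto scene -0.154 r204 side -0.042 r234
rbo scene -0.300 r204 side -0.211 r229
rbi scene -0.275 r155 side -0.190 r185
```

```bash
python3 - <<'E'
from h import *
import pickle
a=pickle.load(open("scene0.pkl","rb"));b=pickle.load(open("side0.pkl","rb"))
def T(n,u,v):
    x,e=tri(a,u,b,v); s=ts(x); print(n,x.round(1),"stand",s.round(1),"res",np.round(e,1))
z=lambda p:((p[0]+.5)/7-.5+240,(p[1]+.5)/7-.5+135)
w=lambda p:((p[0]+.5)/7-.5+335,(p[1]+.5)/7-.5+130)
T("padc",z((129,400)),w((167,196)))
T("hilite",z((124,393)),w((168,188)))
T("bend",z((232,238)),w((215,245)))
T("tailend",z((108,460)),w((165,275)))
T("post",z((185,195)),w((275,240)))
p=proj(a,tw([[20,-157,175],[20,-140,175],[20,-174,175],[3,-157,175],[37,-157,175]]));print(((p-[240,135]+.5)*7-.5).round())
p=proj(b,tw([[20,-157,175],[20,-140,175],[20,-174,175],[3,-157,175],[37,-157,175]]));print(((p-[335,130]+.5)*7-.5).round())
E
python3 -m creep '[[0,0,-0.05,0,0,0.14],[0,0,-0.05,0,0,0.14],[0,0,-0.05,0,0,0.14],[0,0,-0.05,0,0,0.14],[0,0,0,0,0,0.14],[0,0,0,0,0,0.14],[0,0,0,0,0,0.14],[0,0,0,0,0,0.11]]' 1
```

```text
padc [528.7 -79.9 178. ] stand [  12.4 -157.   178. ] res [0.6 0.6]
hilite [528.  -80.5 181.4] stand [  11.6 -157.5  181.4] res [0. 0.]
bend [516.7 -14.2 196.8] stand [ 11.2 -90.2 196.8] res [1.4 1.4]
tailend [523.8 -86.4 141. ] stand [   6.5 -162.6  141. ] res [3.4 3.4]
post [494.5 -12.9 200.8] stand [-10.5 -85.3 200.8] res [0.2 0.2]
[[146. 413.]
 [174. 380.]
 [118. 447.]
 [107. 393.]
 [187. 433.]]
[[146. 205.]
 [155. 228.]
 [136. 182.]
 [190. 202.]
 [101. 208.]]
t: 0.95
tcp_pos: [202.3, 617.6, 430.9]
orientation: [0.0, 0.649, 0.761, -0.0]
force: [0.5, 0.5, -0.2]
finger_gap: 0.002
```

```bash
python3 -m creep '[[-0.02,0.006,0,0,0,0],[-0.04,0.012,0,0,0,0],[-0.046,0.013,0,0,0,0],[-0.046,0.013,0,0,0,0],[-0.046,0.013,0,0,0,0],[-0.046,0.013,0,0,0,0],[-0.046,0.013,0,0,0,0],[-0.046,0.013,0,0,0,0],[-0.046,0.013,0,0,0,0],[-0.046,0.013,0,0,0,0],[-0.04,0.012,0,0,0,0],[-0.02,0.006,0,0,0,0]]'
python3 -c "
from h import *
s=arm.get_state();print(s['joint_positions'].round(2),ts(s['tcp_pos']),s['orientation'])"
```

```text
t: 2.15
tcp_pos: [421.7, 154.4, 431.5]
orientation: [0.0, 0.649, 0.761, 0.0]
force: [0.4, -0.3, 0.1]
finger_gap: 0.002
[-1.09 -0.09  0.59  1.66  0.05  1.56 -0.34] [-55.22126676  91.56316091 431.48191168] [1.50973910e-04 6.49192617e-01 7.60623989e-01 2.64969258e-04]
```

```bash
python3 -m creep '[[-0.02,0.005,0,0,0,0],[-0.046,0.013,0,0,0,0],[-0.046,0.012,0,0,0,0],[-0.046,0.012,0,0,0,0],[-0.046,0.012,0,0,0,0],[-0.029,0.008,0.02,0,0,0],[-0.016,0.005,0.04,0,0,0],[0,0,0.045,0,0,0],[0,0,0.045,0,0,0],[0,0,0.02,0,0,0]]'
python3 - <<'E'
from h import *
import pickle
s=arm.get_state();print(s['t'],s['joint_positions'].round(2),ts(s['tcp_pos']),s['force'])
for n in("scene","side","wrist"):
    c=arm.read_camera(n);save(c,f"pics/{n}1.png");pickle.dump(c,open(f"{n}1.pkl","wb"))
    if n!="wrist":
        u,v=proj(c,[s['tcp_pos']])[0]; print(u,v)
        x,y=int(u)-40,int(v)-35
        cv2.imwrite(f"pics/{n}1z.png",cv2.resize(c["img"][max(y,0):y+80,x:x+80,::-1],None,fx=6,fy=6,interpolation=cv2.INTER_CUBIC))
E
```

```text
t: 3.15
tcp_pos: [524.3, -75.2, 257.0]
orientation: [-0.003, 0.647, 0.762, -0.002]
force: [-0.4, 0.1, -0.1]
finger_gap: 0.003
3.15 [-0.71  0.25  0.92  1.8  -0.21  1.2   0.44] [   8.80271979 -151.63940036  257.01930908] [-0.42169772  0.10980691 -0.07554067]
254.32170620620155 168.7019253735322
361.6796630054656 131.50796469945544
```

View pics/scene1z.png

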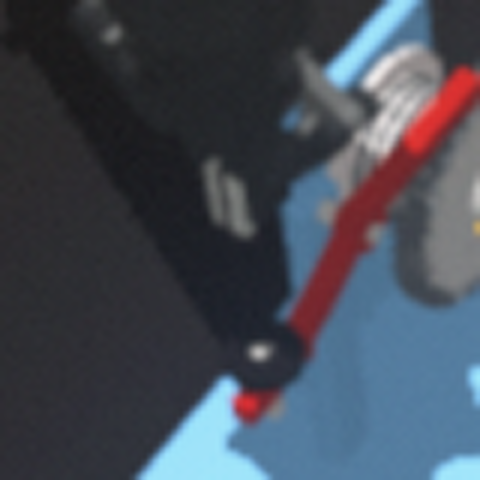

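View pics/side1z.png

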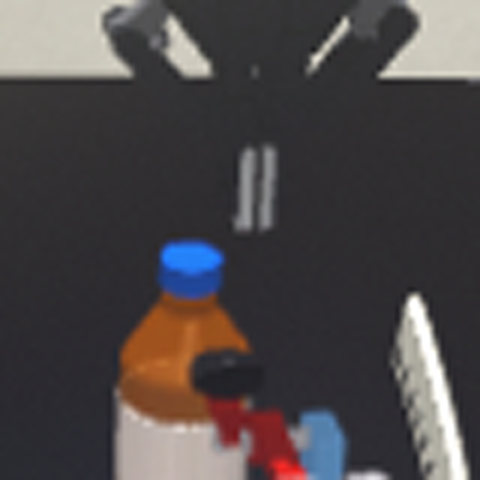

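View pics/wrist1.png

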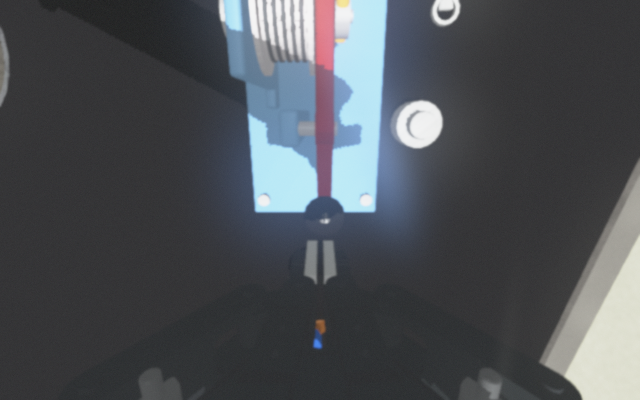

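```bash
python3 - <<'E'
from h import *
import pickle
c=pickle.load(open("wrist1.pkl","rb"));
for z in(180,190): x=onz(c,[(324,217)],z);print(z,x,ts(x))
s=arm.get_state();print(ts(s['tcp_pos']),s['force'],s['orientation'],s['t'])
cv2.imwrite("pics/w1z.png",cv2.resize(c["img"][170:290,260:390,::-1],None,fx=4,fy=4,interpolation=cv2.INTER_CUBIC))
E
```

```text
180 [[528.28935342 -82.39289839 180.        ]] [[  11.57804871 -159.38443317  180.        ]]
190 [[527.61287644 -78.72709421 190.        ]] [[  11.50542215 -155.65744152  190.        ]]
[  10.64748518 -152.24044874  260.35355825] [ 0.36683668 -1.71382194  1.30497479] [-0.0009338   0.64687521  0.76259461 -0.00102507] 3.3
```

View pics/w1z.png

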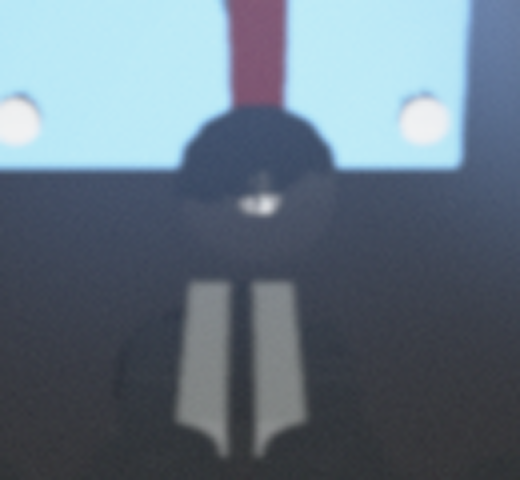

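```bash
python3 -m creep '[[-0.002,0,0.015,0,0,0],[-0.003,0.001,0.025,0,0,0],[0,0,0.014,0,0,0],[0,0,0.004,0,0,0],[0,0,0,0,0,0],[0,0,0,0,0,0]]'
python3 - <<'E'
from h import *
s=arm.get_state();print(ts(s['tcp_pos']),s['force'],s['orientation'],s['t'])
E
```

```text
t: 3.9
tcp_pos: [529.6, -80.5, 204.2]
orientation: [0.001, 0.647, 0.763, 0.001]
force: [-0.2, -0.6, 0.5]
finger_gap: 0.002
[  13.20631934 -157.69623897  204.20707322] [-0.17191679 -0.63749785  0.46974069] [6.50437778e-04 6.46720625e-01 7.62726445e-01 6.16645950e-04] 3.9
```

```bash
python3 -m creep '[[0,-0.001,0.004,0,0,0],[0,0,0.004,0,0,0],[0,0,0,0,0,0]]'; python3 -m creep '[[0,0,0.002,0,0,0],[0,0,0.002,0,0,0],[0,0,0,0,0,0]]'; python3 -m creep '[[0,0,0.002,0,0,0],[0,0,0.002,0,0,0],[0,0,0,0,0,0]]'
```

```text
t: 4.2
tcp_pos: [527.6, -80.3, 194.9]
orientation: [-0.0, 0.647, 0.763, -0.0]
force: [-0.3, -0.3, 0.3]
finger_gap: 0.003
t: 4.5
tcp_pos: [527.7, -80.4, 191.0]
orientation: [-0.0, 0.647, 0.763, -0.0]
force: [0.2, 0.0, -0.3]
finger_gap: -0.004
t: 4.8
tcp_pos: [527.7, -80.5, 187.0]
orientation: [-0.0, 0.647, 0.763, -0.0]
force: [0.9, 0.5, 0.6]
finger_gap: -0.001
```

```bash
python3 -m creep '[[0,0,0.001,0,0,0],[0,0,0.001,0,0,0],[0,0,0,0,0,0]]'; python3 -m creep '[[0,0,0.001,0,0,0],[0,0,0,0,0,0]]';python3 -m creep '[[0,0,0.001,0,0,0],[0,0,0,0,0,0]]'
```

```text
t: 5.1
tcp_pos: [527.8, -80.5, 185.2]
orientation: [-0.0, 0.647, 0.763, -0.0]
force: [1.2, 0.1, -0.9]
finger_gap: -0.002
t: 5.3
tcp_pos: [527.8, -80.5, 184.2]
orientation: [-0.0, 0.647, 0.763, 0.0]
force: [0.2, -0.7, -0.1]
finger_gap: -0.001
t: 5.5
tcp_pos: [527.8, -80.5, 183.2]
orientation: [-0.0, 0.647, 0.763, -0.0]
force: [0.1, 0.1, 0.3]
finger_gap: 0.001
```

```bash
python3 - <<'E'
from h import *
s=arm.get_state();print(ts(s['tcp_pos']),s['force'],s['t'])
for n in("side",):
    c=arm.read_camera(n);save(c,f"pics/{n}2.png")
    cv2.imwrite(f"pics/{n}2z.png",cv2.resize(c["img"][120:200,325:405,::-1],None,fx=6,fy=6,interpolation=cv2.INTER_CUBIC))
E
```

```text
[  11.41376841 -157.42653769  183.16120815] [0.12983071 0.1447291  0.30400342] 5.5
```

View pics/side2z.png

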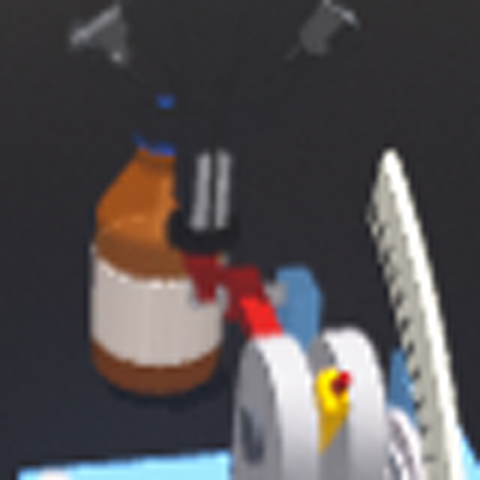

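```bash
for i in 1; do python3 -m creep '[[0,0,0.001,0,0,0],[0,0,0,0,0,0]]'; done; python3 -m creep '[[0,0,0.001,0,0,0],[0,0,0,0,0,0]]'
```

```text
t: 5.75
tcp_pos: [527.8, -80.5, 182.2]
orientation: [-0.0, 0.647, 0.763, 0.0]
force: [-0.1, 0.3, -0.3]
finger_gap: 0.0
t: 5.95
tcp_pos: [528.0, -80.5, 181.8]
orientation: [-0.0, 0.647, 0.763, 0.0]
force: [-2.3, 0.8, 4.6]
finger_gap: -0.002
```

```bash
python3 -m creep '[[0,0,0.0007,0,0,0],[0,0,0,0,0,0]]'; python3 -m creep '[[0,0,0.0007,0,0,0],[0,0,0,0,0,0]]'
```

```text
t: 6.15
tcp_pos: [528.0, -80.5, 181.6]
orientation: [-0.0, 0.647, 0.763, 0.0]
force: [-3.7, 1.0, 7.5]
finger_gap: -0.002
t: 6.35
tcp_pos: [528.1, -80.5, 181.1]
orientation: [-0.0, 0.647, 0.763, 0.001]
force: [-2.9, 1.1, 9.5]
finger_gap: 0.0
```

```bash
python3 -m creep '[[0,0,0.0005,0,0,0],[0,0,0,0,0,0]]'; python3 - <<'E'
from h import *
s=arm.get_state();print(ts(s['tcp_pos']),s['force'],s['t'])
E
```

```text
t: 6.55
tcp_pos: [528.1, -80.5, 180.8]
orientation: [-0.0, 0.647, 0.763, 0.001]
force: [-4.8, 1.5, 9.9]
finger_gap: 0.0
[  11.68383918 -157.4589363   180.78331179] [-4.77189702  1.53245045  9.8522402 ] 6.55
```

```bash
python3 -m creep '[[0,-0.0005,0.0005,0,0,0],[0,0,0,0,0,0]]'; python3 -m creep '[[0,0,0,0,0,0]]'
```

```text
t: 6.75
tcp_pos: [528.1, -80.5, 180.5]
orientation: [0.0, 0.647, 0.763, 0.001]
force: [-2.6, 0.5, 11.3]
finger_gap: 0.002
t: 6.85
tcp_pos: [528.0, -80.4, 180.4]
orientation: [-0.0, 0.647, 0.763, 0.001]
force: [-3.7, 0.9, 10.5]
finger_gap: 0.004
```

```bash
python3 -m creep '[[0,-0.0003,0.0004,0,0,0],[0,0,0,0,0,0]]'; python3 - <<'E'
from h import *
s=arm.get_state();print(ts(s['tcp_pos']),s['force'],s['moment'],s['t'])
c=arm.read_camera("side")
cv2.imwrite("pics/side3z.png",cv2.resize(c["img"][120:200,325:405,::-1],None,fx=6,fy=6,interpolation=cv2.INTER_CUBIC))
c=arm.read_camera("scene")
cv2.imwrite("pics/scene3z.png",cv2.resize(c["img"][130:220,230:320,::-1],None,fx=6,fy=6,interpolation=cv2.INTER_CUBIC))
for i in range(3): print(arm.get_state()['force'])
E
```

```text
t: 7.05
tcp_pos: [528.0, -80.4, 180.2]
orientation: [0.0, 0.647, 0.763, 0.001]
force: [-3.7, 1.3, 11.7]
finger_gap: -0.003
[  11.62027726 -157.39856376  180.23133518] [-3.7022451   1.30163295 11.71161275] [0.3943043  0.62530462 0.02782551] 7.05
[-2.99227244  1.45509527 11.87239018]
[-2.99227244  1.45509527 11.87239018]
[-2.99227244  1.45509527 11.87239018]
```

View pics/side3z.png

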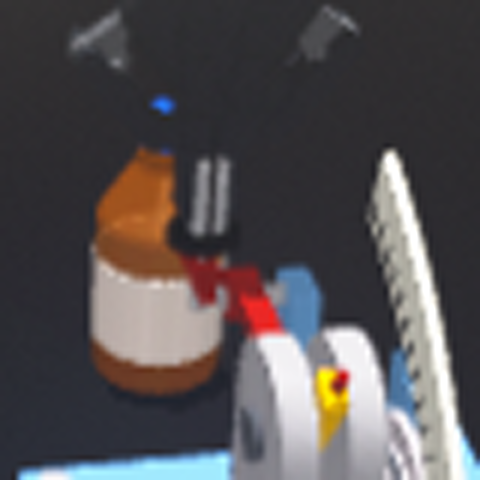

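View pics/scene3z.png

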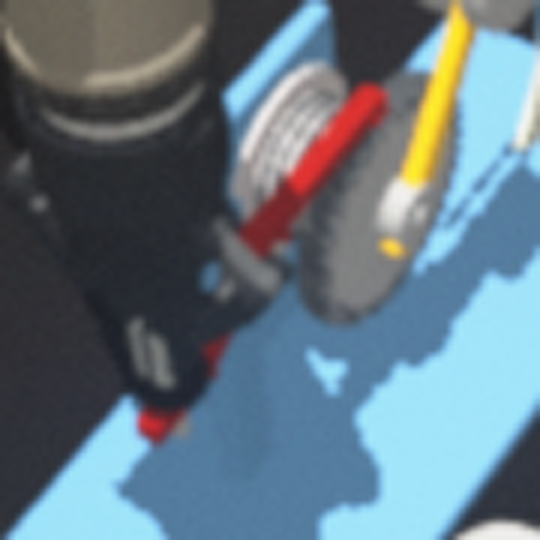

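```bash
python3 -m creep '[[0,0,-0.004,0,0,0],[0,0,-0.002,0,0,0],[-0.009,0.0018,0,0,0,0],[0,0,0.002,0,0,0],[0,0,0,0,0,0]]'; python3 -m creep '[[0,0,0.001,0,0,0],[0,0,0.0005,0,0,0],[0,0,0,0,0,0]]'
```

```text
t: 7.65
tcp_pos: [530.1, -89.9, 182.0]
orientation: [-0.0, 0.647, 0.762, -0.0]
force: [0.1, 0.5, -0.6]
finger_gap: 0.007
t: 7.95
tcp_pos: [530.2, -89.8, 181.8]
orientation: [-0.0, 0.647, 0.763, -0.0]
force: [-2.9, -0.7, 6.9]
finger_gap: 0.0
```

```bash
python3 -m creep '[[0,0,0.0005,0,0,0],[0,0,0,0,0,0]]'; python3 -m creep '[[0,0,0.0005,0,0,0],[0,0,0,0,0,0]]'
```

```text
t: 8.15
tcp_pos: [530.3, -89.7, 181.5]
orientation: [-0.0, 0.647, 0.763, 0.0]
force: [-2.9, -0.8, 8.1]
finger_gap: -0.001
t: 8.35
tcp_pos: [530.3, -89.7, 181.1]
orientation: [-0.0, 0.647, 0.763, 0.0]
force: [-3.2, -0.1, 9.6]
finger_gap: 0.001
```

```bash
python3 -m creep '[[0,-0.0005,0.0005,0,0,0],[0,0,0,0,0,0]]'; python3 -m creep '[[0,-0.0005,0.0004,0,0,0],[0,0,0,0,0,0]]'
```

```text
t: 8.55
tcp_pos: [530.3, -89.7, 180.8]
orientation: [0.0, 0.647, 0.763, 0.0]
force: [-1.6, 0.6, 9.1]
finger_gap: -0.001
t: 8.75
tcp_pos: [530.2, -89.7, 180.5]
orientation: [0.001, 0.647, 0.763, 0.001]
force: [-2.4, -1.4, 8.8]
finger_gap: -0.0
```

Better lever: the force has stopped rising while the pawl keeps moving.

```bash
python3 -m creep '[[0,-0.0003,0.0005,0,0,0],[0,0,0,0,0,0]]'; python3 -m creep '[[0,0,0.0005,0,0,0],[0,0,0,0,0,0]]'; python3 -m creep '[[0,0,0,0,0,0]]'
```

```text
t: 8.95
tcp_pos: [530.2, -89.7, 180.1]
orientation: [0.001, 0.647, 0.763, 0.001]
force: [-1.9, 0.0, 9.9]
finger_gap: 0.002
t: 9.15
tcp_pos: [530.2, -89.7, 179.7]
orientation: [0.001, 0.647, 0.763, 0.001]
force: [-1.7, -0.4, 9.4]
finger_gap: 0.002
t: 9.25
tcp_pos: [530.2, -89.7, 179.7]
orientation: [0.001, 0.647, 0.763, 0.001]
force: [-0.9, 0.4, 10.0]
finger_gap: 0.001
```

```bash
cat >> h.py <<'E'
def drum(c,X=24.):
    out=[]
    m=seg(c,"yellow")|seg(c,"red")
    v,u=np.nonzero(m); o,d=ray(c,np.c_[u,v]); o=ts(o); d=d@RS
    s=o+d*((X-o[0])/d[:,0])[:,None]
    r=np.hypot(s[:,1],s[:,2]-130); a=np.arctan2(s[:,2]-130,s[:,1])
    y=seg(c,"yellow")[v,u]; k=y&(r>45)&(r<185)&(a<1.3)&(a>-.6)
    k2=(~y)&(r>150)&(r<190)&(a<1.3)&(a>-.6)
    return np.median(a[k]) if k.any() else None,k.sum(), np.median(a[k2]) if k2.any() else None,k2.sum()
def look(n):
    c=arm.read_camera("scene");s=arm.get_state()
    cv2.imwrite(f"pics/{n}.png",cv2.resize(c["img"][70:220,230:380,::-1],None,fx=4,fy=4,interpolation=cv2.INTER_CUBIC))
    print(s['t'],"drum",drum(c),"F",s['force'].round(1),"z",s['tcp_pos'][2].round(2))
E
python3 - <<'E'
from h import *
import pickle
a=pickle.load(open("scene0.pkl","rb"));b=pickle.load(open("side0.pkl","rb"))
for X in(20,24,28): print(X,drum(a,X),drum(b,X))
look("l1")
E
```

```text
20 (np.float64(0.860754506859909), np.int64(83), np.float64(-0.0884973472448905), np.int64(48)) (np.float64(0.9839145133059863), np.int64(38), np.float64(1.0040027274450969), np.int64(4))
24 (np.float64(0.9708906349947468), np.int64(87), np.float64(-0.04413913500043165), np.int64(40)) (np.float64(0.948783761204555), np.int64(38), np.float64(0.9704567500809416), np.int64(4))
28 (np.float64(1.0653788723766053), np.int64(86), np.float64(0.010142229374426295), np.int64(26)) (np.float64(0.918733973152439), np.int64(39), np.float64(0.9420917802019659), np.int64(4))
9.3 drum (np.float64(0.9728213789764479), np.int64(88), np.float64(-0.04607585496620507), np.int64(39)) F [-1.3  0.1  9.4] z 179.66
```

```bash
python3 -m creep '[[0,0,0.0005,0,0,0],[0,0,0,0,0,0]]'; python3 -m creep '[[0,0,0.0005,0,0,0],[0,0,0,0,0,0]]'; python3 -m creep '[[0,0,0.0005,0,0,0],[0,0,0,0,0,0]]'; python3 -c "
from h import *
look('l2')"
```

```text
t: 9.5
tcp_pos: [530.2, -89.6, 179.1]
orientation: [0.001, 0.647, 0.763, 0.001]
force: [-1.5, 1.1, 9.1]
finger_gap: 0.001
t: 9.7
tcp_pos: [530.0, -89.5, 177.7]
orientation: [0.001, 0.647, 0.763, 0.001]
force: [0.4, 0.2, 3.9]
finger_gap: -0.002
t: 9.9
tcp_pos: [529.9, -89.4, 177.0]
orientation: [0.001, 0.647, 0.763, 0.001]
force: [1.7, -0.9, 5.8]
finger_gap: -0.0
9.95 drum (np.float64(0.9387573892720313), np.int64(84), np.float64(-0.05608795830377968), np.int64(37)) F [ 2.1 -0.2  4.9] z 176.95
```

```bash
python3 -m creep '[[0,0,0.0006,0,0,0],[0,0,0,0,0,0],[0,0,0,0,0,0]]'; python3 -c "
from h import *
look('l3');c=arm.read_camera('side');print(drum(c))"
```

```text
t: 10.25
tcp_pos: [529.9, -89.3, 176.4]
orientation: [0.001, 0.647, 0.763, 0.001]
force: [1.5, 0.7, 5.1]
finger_gap: 0.002
10.3 drum (np.float64(0.8931014341966073), np.int64(85), np.float64(-0.057990503673580926), np.int64(38)) F [ 2.3 -0.7  5.2] z 176.34
(np.float64(0.8767603211957351), np.int64(34), np.float64(0.8910311716965704), np.int64(3))
```

```bash
python3 -m creep '[[0,0,0,0,0,0],[0,0,0,0,0,0],[0,0,0,0,0,0],[0,0,0,0,0,0],[0,0,0,0,0,0],[0,0,0,0,0,0],[0,0,0,0,0,0],[0,0,0,0,0,0],[0,0,0,0,0,0],[0,0,0,0,0,0]]'; python3 -c "
from h import *
look('l4');c=arm.read_camera('side');print(drum(c))"
```

```text
t: 11.35
tcp_pos: [529.9, -89.3, 176.4]
orientation: [0.001, 0.647, 0.763, 0.001]
force: [0.7, 0.8, 5.3]
finger_gap: 0.001
11.4 drum (np.float64(0.7617497402076941), np.int64(86), np.float64(-0.057990503673580926), np.int64(40)) F [0.7 0.1 6.8] z 176.35
(np.float64(0.7554870848171565), np.int64(29), np.float64(0.7444922968543871), np.int64(3))
```

```bash
python3 -m creep '[[0,0,0,0,0,0],[0,0,0,0,0,0],[0,0,0,0,0,0],[0,0,0,0,0,0],[0,0,0,0,0,0],[0,0,0,0,0,0],[0,0,0,0,0,0],[0,0,0,0,0,0],[0,0,0,0,0,0],[0,0,0,0,0,0]]'; python3 -c "
from h import *
look('l5');c=arm.read_camera('side');print(drum(c))"
```

```text
t: 12.45
tcp_pos: [529.9, -89.4, 176.4]
orientation: [0.001, 0.647, 0.763, 0.001]
force: [1.9, 0.3, 5.1]
finger_gap: 0.001
12.5 drum (np.float64(0.6009140250533637), np.int64(86), np.float64(-0.08748332253374524), np.int64(26)) F [2.2 0.6 5.6] z 176.36
(np.float64(0.5929689986563333), np.int64(33), np.float64(0.5765405985458599), np.int64(3))
```

```bash
python3 -m creep '[[0,0,0,0,0,0],[0,0,0,0,0,0],[0,0,0,0,0,0],[0,0,0,0,0,0],[0,0,0,0,0,0],[0,0,0,0,0,0],[0,0,0,0,0,0],[0,0,0,0,0,0],[0,0,0,0,0,0]]'; python3 -c "
from h import *
look('l6');c=arm.read_camera('side');print(drum(c))"
```

```text
t: 13.45
tcp_pos: [529.9, -89.3, 176.3]
orientation: [0.001, 0.647, 0.763, 0.001]
force: [2.1, 0.6, 5.2]
finger_gap: 0.0
13.5 drum (np.float64(0.41521550777379146), np.int64(76), np.float64(0.3943732061014128), np.int64(4)) F [ 1.7 -0.3  4.7] z 176.37
(np.float64(0.4314836117334349), np.int64(37), np.float64(0.4044244282428684), np.int64(5))
```

View pics/l6.png

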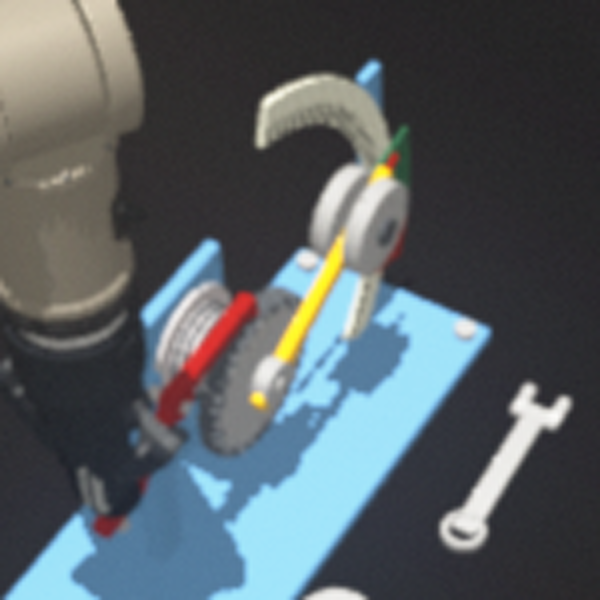

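```bash
python3 -m creep '[[0,0,0,0,0,0],[0,0,0,0,0,0],[0,0,-0.008,0,0,0],[0,0,-0.003,0,0,0],[0,0,0,0,0,0],[0,0,0,0,0,0]]'; python3 -c "
from h import *
look('l7');c=arm.read_camera('side');print(drum(c))"
```

```text
t: 14.15
tcp_pos: [528.3, -89.2, 186.5]
orientation: [-0.001, 0.647, 0.763, -0.0]
force: [-0.4, 1.1, -0.0]
finger_gap: -0.0
14.2 drum (np.float64(0.3016963779548699), np.int64(74), np.float64(0.2794931923035212), np.int64(6)) F [-0.1  0.5  0.4] z 186.43
(np.float64(0.32233208015296), np.int64(47), np.float64(0.2815288154661561), np.int64(7))
```

```bash
python3 -m creep '[[0,0,0.003,0,0,0],[0,0,0,0,0,0],[0,0,0,0,0,0],[0,0,0,0,0,0]]'; python3 -c "
from h import *
look('l8');c=arm.read_camera('side');print(drum(c))"
python3 -m creep '[[0,0,0,0,0,0],[0,0,0,0,0,0],[0,0,0,0,0,0]]'; python3 -c "
from h import *
look('l9');c=arm.read_camera('side');print(drum(c))"
```

```text
t: 14.65
tcp_pos: [529.0, -89.5, 183.9]
orientation: [-0.0, 0.647, 0.763, -0.0]
force: [0.2, 0.5, 0.0]
finger_gap: -0.004
14.7 drum (np.float64(0.2544107787950886), np.int64(77), np.float64(0.2361788090737439), np.int64(4)) F [ 0.  -0.1 -0.2] z 183.97
(np.float64(0.29419519304169656), np.int64(53), np.float64(0.2454061023662307), np.int64(6))
t: 15.05
tcp_pos: [529.1, -89.4, 184.0]
orientation: [0.0, 0.647, 0.763, 0.0]
force: [0.6, 0.3, -1.5]
finger_gap: -0.002
15.1 drum (np.float64(0.2544107787950886), np.int64(77), np.float64(0.2361788090737439), np.int64(4)) F [-0.2 -0.3 -0.1] z 184.01
(np.float64(0.29419519304169656), np.int64(53), np.float64(0.2454061023662307), np.int64(6))
```

View pics/l9.png

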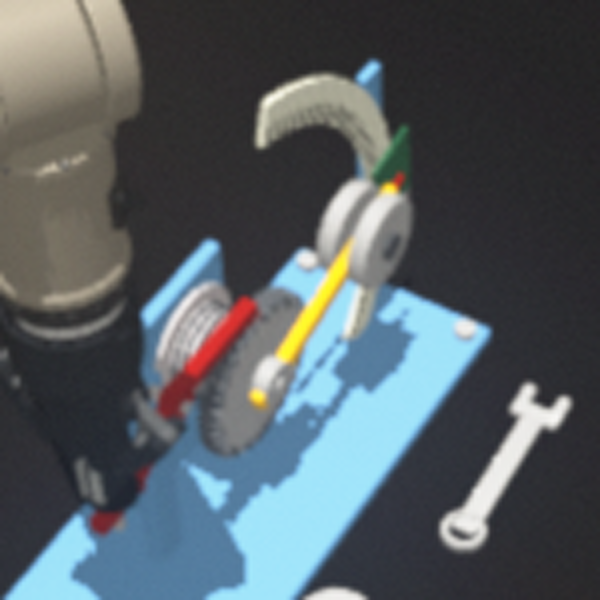

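```bash
python3 -m creep '[[0,0,0.002,0,0,0],[0,0,0.001,0,0,0],[0,0,0.0005,0,0,0],[0,0,0.0005,0,0,0],[0,0,0.0005,0,0,0],[0,0,0,0,0,0]]'; python3 -m creep '[[0,-0.0005,0.0005,0,0,0],[0,0,0.0005,0,0,0],[0,0,0,0,0,0]]'
```

```text
t: 15.75
tcp_pos: [529.4, -89.4, 181.1]
orientation: [-0.0, 0.647, 0.763, 0.001]
force: [-3.5, 1.3, 11.4]
finger_gap: -0.002
t: 16.05
tcp_pos: [529.4, -89.4, 180.5]
orientation: [0.0, 0.647, 0.763, 0.001]
force: [-3.7, 1.2, 13.1]
finger_gap: -0.001
```

```bash
python3 -m creep '[[0,0,-0.005,0,0,0],[-0.006,0,0,0,0,0],[0,0,0.001,0,0,0],[0,0,0.001,0,0,0],[0,-0.0003,0.0005,0,0,0],[0,-0.0003,0.0005,0,0,0],[0,-0.0003,0.0005,0,0,0],[0,0,0,0,0,0]]'; python3 -m creep '[[0,-0.0003,0.0005,0,0,0],[0,-0.0003,0,0,0,0],[0,0,0,0,0,0]]'
```

```text
t: 16.85
tcp_pos: [529.2, -95.9, 180.8]
orientation: [0.0, 0.647, 0.763, 0.0]
force: [-1.3, -0.7, 6.7]
finger_gap: 0.0
t: 17.15
tcp_pos: [529.2, -95.9, 180.7]
orientation: [0.001, 0.647, 0.763, 0.001]
force: [-1.0, -0.1, 8.4]
finger_gap: 0.001
```

```bash
python3 -m creep '[[0,-0.0002,0.0005,0,0,0],[0,0,0,0,0,0]]'; python3 -m creep '[[0,-0.0002,0.0005,0,0,0],[0,0,0,0,0,0]]'
```

```text
t: 17.35
tcp_pos: [529.2, -95.9, 180.5]
orientation: [0.001, 0.647, 0.763, 0.001]
force: [-0.9, -0.2, 10.2]
finger_gap: -0.002
t: 17.55
tcp_pos: [529.2, -95.9, 180.4]
orientation: [0.001, 0.647, 0.763, 0.001]
force: [-1.8, 0.4, 12.1]
finger_gap: 0.002
```

```bash
python3 -m creep '[[0,-0.0002,0.0005,0,0,0],[0,0,0,0,0,0]]'
```

```text
t: 17.75
tcp_pos: [529.2, -95.8, 180.1]
orientation: [0.001, 0.647, 0.763, 0.002]
force: [-1.9, 1.3, 13.3]
finger_gap: -0.003
```

```bash
python3 -m creep '[[0,-0.0002,0.0003,0,0,0],[0,0,0,0,0,0]]'; python3 -m creep '[[0,0,0,0,0,0],[0,0,0,0,0,0]]'
```

```text
t: 17.95
tcp_pos: [529.2, -95.8, 179.8]
orientation: [0.001, 0.647, 0.763, 0.002]
force: [-2.2, 0.5, 12.4]
finger_gap: -0.004
t: 18.15
tcp_pos: [529.2, -95.8, 179.9]
orientation: [0.001, 0.647, 0.763, 0.002]
force: [-0.5, 0.6, 12.5]
finger_gap: -0.001
```

Plateaued at about 12.5 N; continuing in small steps.

```bash
python3 -m creep '[[0,-0.0001,0.0004,0,0,0],[0,0,0,0,0,0]]'; python3 -m creep '[[0,-0.0001,0.0003,0,0,0],[0,0,0,0,0,0]]'
```

```text
t: 18.35
tcp_pos: [529.2, -95.8, 179.5]
orientation: [0.001, 0.647, 0.763, 0.002]
force: [-1.3, 0.2, 12.2]
finger_gap: -0.002
t: 18.55
tcp_pos: [529.2, -95.8, 179.3]
orientation: [0.001, 0.647, 0.763, 0.002]
force: [-1.8, 0.1, 13.4]
finger_gap: -0.003
```

```bash
python3 -m creep '[[0,-0.0001,0.0003,0,0,0],[0,0,0,0,0,0]]'; python3 -m creep '[[0,-0.0001,0.0003,0,0,0],[0,0,0,0,0,0]]'; python3 -c "
from h import *
look('m1')"
```

```text
t: 18.75
tcp_pos: [529.2, -95.8, 179.0]
orientation: [0.001, 0.647, 0.763, 0.002]
force: [-1.1, 1.9, 12.9]
finger_gap: -0.0
t: 18.95
tcp_pos: [528.9, -95.7, 177.5]
orientation: [0.002, 0.647, 0.763, 0.002]
force: [2.5, 0.4, 3.8]
finger_gap: 0.0
19.0 drum (np.float64(0.24379396750454344), np.int64(73), np.float64(0.2361788090737439), np.int64(4)) F [3.2 0.8 4. ] z 177.28
```

```bash
python3 -m creep '[[0,0,0.0007,0,0,0],[0,0,0,0,0,0]]'; python3 -c "
from h import *
look('m2');c=arm.read_camera('side');print(drum(c))"
```

```text
t: 19.2
tcp_pos: [528.3, -95.6, 176.2]
orientation: [0.001, 0.647, 0.763, 0.001]
force: [2.9, 0.6, 5.0]
finger_gap: 0.003
19.25 drum (np.float64(0.19314986958534508), np.int64(70), np.float64(0.18632531549326162), np.int64(3)) F [3.8 0.8 4.7] z 176.1
(np.float64(0.2306052766843285), np.int64(64), np.float64(0.17937272272699498), np.int64(8))
```

```bash
python3 -m creep '[[0,0,-0.012,0,0,0],[0,0,-0.01,0,0,0],[0,0,-0.01,0,0,0],[0,0,0,0,0,0],[0,0,0,0,0,0],[0,0,0,0,0,0]]'; python3 -c "
from h import *
look('m3');c=arm.read_camera('side');print(drum(c))"; python3 -m creep '[[0,0,0,0,0,0],[0,0,0,0,0,0],[0,0,0,0,0,0],[0,0,0,0,0,0],[0,0,0,0,0,0]]'; python3 -c "
from h import *
look('m4');c=arm.read_camera('side');print(drum(c));save(c,'pics/side_m4.png')
cv2.imwrite('pics/side_m4z.png',cv2.resize(c['img'][130:300,330:430,::-1],None,fx=3.5,fy=3.5,interpolation=cv2.INTER_CUBIC))"
```

```text
t: 19.9
tcp_pos: [526.3, -95.7, 207.2]
orientation: [-0.001, 0.647, 0.763, -0.0]
force: [-0.1, -0.7, -0.4]
finger_gap: 0.001
19.95 drum (np.float64(0.0674448918455561), np.int64(63), np.float64(0.05718032405839026), np.int64(2)) F [-1.2 -0.6  0.6] z 207.19
(np.float64(0.12287508615001697), np.int64(80), np.float64(0.06393671509395128), np.int64(8))
t: 20.5
tcp_pos: [526.9, -95.9, 207.7]
orientation: [-0.0, 0.647, 0.763, 0.0]
force: [-0.1, 0.5, 0.1]
finger_gap: -0.001
20.55 drum (np.float64(0.0674448918455561), np.int64(63), np.float64(0.05718032405839026), np.int64(2)) F [ 0.3  0.  -0.5] z 207.7
(np.float64(0.12287508615001697), np.int64(80), np.float64(0.06393671509395128), np.int64(8))
```

View pics/m4.png

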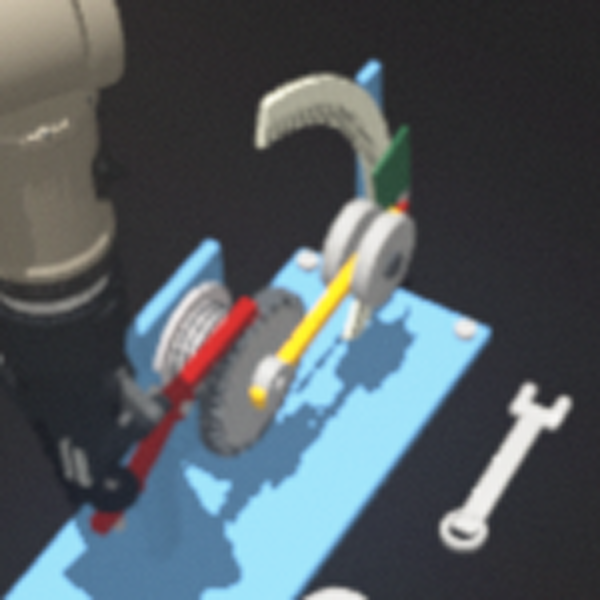

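View pics/side_m4z.png

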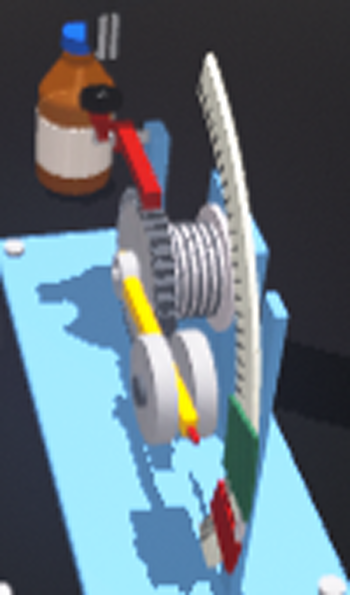

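```bash
python3 -m creep '[[0,0,-0.03,0,0,0],[0,0,-0.04,0,0,0],[0,0,-0.03,0,0,0],[0,0,0,0,0,0],[0,0,0,0,0,0],[0,0,0,0,0,0]]'; python3 - <<'E'
from h import *
import pickle
a0=pickle.load(open("scene0.pkl","rb"));b0=pickle.load(open("side0.pkl","rb"))
a=arm.read_camera("scene");b=arm.read_camera("side")
print(drum(a),drum(b))
x,e=tri(a,(331.2,121.6),b,(385.3,254.5));s=ts(x);print("pointer",s.round(1),e,np.arctan2(s[2]-130,s[1]))
def crop(c,y,x,h,w,f): return cv2.resize(c["img"][y:y+h,x:x+w,::-1],None,fx=f,fy=f,interpolation=cv2.INTER_CUBIC)
cv2.imwrite("pics/cmp.png",np.vstack([np.hstack([crop(a0,135,240,50,70,5),crop(a,135,240,50,70,5)]),np.hstack([crop(b0,140,345,50,70,5),crop(b,140,345,50,70,5)])]))
for c0,c,sl in((a0,a,(slice(140,190),slice(255,300))),(b0,b,(slice(155,182),slice(350,380)))):
    for q in(c0,c):
        v,u=np.nonzero(seg(q,"red")[sl]); print(len(u),u.mean(),v.mean(),u.min(),u.max(),v.min(),v.max())
for n,(ua,) in dict(die=(0,)).items(): pass
d=np.abs(a["img"][150:290,190:385].astype(int)-a0["img"][150:290,190:385]).sum(2)>90; print("chg px scene",d.sum())
E
```

```text
t: 21.2
tcp_pos: [526.1, -95.6, 306.5]
orientation: [-0.001, 0.647, 0.763, -0.001]
force: [0.1, 0.5, 0.3]
finger_gap: -0.004
(np.float64(0.06931908377332306), np.int64(64), np.float64(0.05718032405839026), np.int64(2)) (np.float64(0.12287508615001697), np.int64(80), np.float64(0.06393671509395128), np.int64(8))
pointer [ 26.6 171.6 143.5] [np.float64(1.8620345422329778), np.float64(1.8620345422328466)] 0.07862321996217922
244 21.864754098360656 25.40983606557377 8 38 4 49
225 22.90222222222222 24.20888888888889 8 38 4 48
103 14.019417475728156 13.271844660194175 5 21 7 20
139 15.53956834532374 16.366906474820144 5 24 7 26
chg px scene 1544
```

View pics/cmp.png

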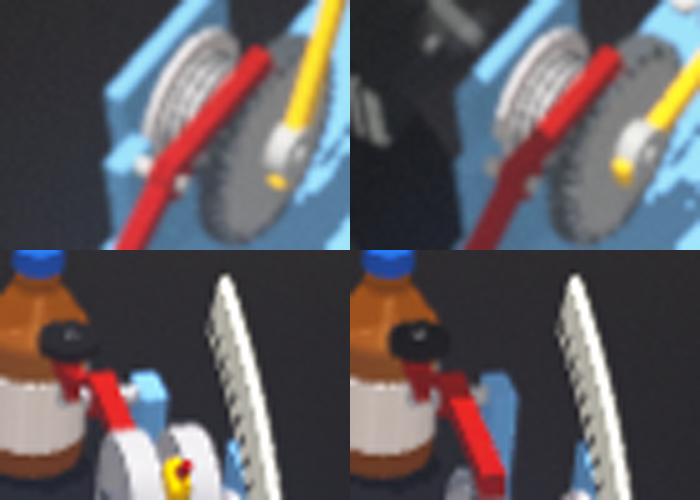

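```bash
python3 -c "
from h import *
print(arm.hand_in())"
```

```text
the job is handed in; nothing more can be done
None
```

I've handed the job in. The arm is locked and still, with its pointer in the middle of the green field. I lowered it in two presses on the thumb pad: the first took it from 0.96 rad down to the catch near 0.26, and the second took it one tooth further to 0.087.

**Pointer and mark:** From the two camera views, the middle of the green field is at about 0.076 rad. The pointer tip, found from both views at the end, is at about 0.079 rad. The colour readings of the arm alone disagreed more, at 0.06 to 0.12, but all lie inside the green field. The arm readings did not change from 0.6 s after I let go to the last pictures 1.3 s later.

**Pawl:** In both views it looks the same as at the start, fully down in the teeth. I judged this by eye, because the red-pixel comparison was upset by shadow and by the weight no longer hiding part of the pawl.

**Force:** The highest reading was about 13.7 N, under the 15 N limit. I read the force only at the end of each move, so a short peak between readings could have gone unseen. I moved the fingers outward on the pad before each of the two releases to reduce the force needed.

**Robot and bystanders:** At hand-in the robot was about 125 mm above the pad and touching nothing. The robot never went near the die or the spanner, and the bottle looks unmoved in the side view. I did not measure their final positions.

The whole job took about 21 s of the 58 s allowed.

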